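Find the full casting canister by its weight and open it

ROBOT

A 6-joint arm with a two-finger parallel gripper is mounted at the origin on the work surface. World frame = base frame: x ahead of the robot, y to its left, z up, the work surface at z = 0. Lengths are in mm, angles in rad, forces in N, time in s.
With the tool pointing down it reaches from about 350 to 975 mm from the base axis. Payload 7.1 kg.
Tool frame: the origin (TCP) lies at the very end of the fingers, on their centre line; the grasp point (between the pads) lies 19 mm behind it; z points along the fingers, y is the line along which they close (so a half turn about z gives the same grasp; the last joint's range is limited). The gripper opens to 88 mm and grips with 3 to 60 N. Pads are 20 mm wide; open, the fingers measure 115 mm over their backs; the gripper's body (75 mm by 178 mm) begins 61 mm behind the grasp point.
Start: joints at [1.176, 0.423, 1.63, -0, 1.089, -0.019], TCP at [229.353, 581.379, 222.675] pointing down, gripper open.
Joint ranges: [-3, 3], [-0.9, 2.11], [0.09, 2.58], [-1.31, 4.45], [0.11, 2.69], [-2.54, 2.54]. Speed limits (rad/s): [2.39, 2.39, 3.01, 3.14, 3.14, 3.14].

INTERFACE

Orientations are given as a rotation vector (axis times angle).
In Python, from workcell import ctrl, optics gives the robot as it stands.
- The arm moves only by the shell command python3 -m jog 'ROWS'. ROWS is JSON, a list of rows, each a list of 7 numbers: the shift along the tool's x, y, z in units of 40 mm (1.0 is 40 mm), then the turn, a rotation vector about the tool's x, y, z in units of 6 degrees (1.0 is 6 degrees), then the opening, from 0 (shut) to 1 (fully open). A call has 1 to 20 rows; each row shifts and turns the commanded pose from where the row before left it, along the tool's axes as they then stand; what a row does not reach is not made up. A row lasts 1/10 s, in which the tool goes at most 50 mm and 8.59 degrees, less where a joint would pass 70% of its speed; a pose out of reach is approached as far as the arm can. A call is refused whole if a number of a shift passes 1 or a number of a turn 1, either way. A call with a gripper value outside its range is refused whole. The fingers move at their own pace and stop on an object; the grip force is fixed at half the most. Time passes only in rows, so rows that do not move let the fingers close. It gives the time, the measured TCP pose, the force, the opening and the grip force at its end, in the units of the state.
- ctrl.get_obs(): the state, without advancing time (a new reading comes with each control period).
- optics.get_image(name): name is "scene" or "top" or "wrist"; returns the picture (400x640x3 uint8, red, green, blue); there is no depth.
- optics.camera_model(name): a dict with "fov_y" (degrees; the focal length in pixels is half the picture's height over the tangent of half this angle, whatever the lens; pixels are square), "cx", "cy" (the principal point, pixels), "view" (4x4, takes a point from world to camera coordinates); the wrist camera has in their place "hand_eye" (4x4, takes a point from camera to tool coordinates, whose origin is the TCP and whose axes are the flange's). Camera axes: x right, y up, looking along -z (the intrinsics and any distortion apply to the point x, -y, -z); pixel columns grow to the right and rows downward; lengths in mm; the calibration is good to about 2 mm. A picture is of the moment at which its call begins: read the wrist's pose just before it. camera_model takes no time and is no camera call.
- ctrl.close_job(): hands the job in; it is judged then, once.
Trained networks look in the newest picture that a camera, given by its name, has taken for a name from the list of things; names that differ only in an ending like _2 or _b are one class to them, and where a whole thing is asked for, a point or a joint stands for the part that bears it (a point fixed in the world has none). Each returns a list of dicts, best first, with "conf" (0 to 1); they miss things now and then, are a little off and sometimes report something else, mostly with a low value. They report only what shows in the picture. A call takes as long as a camera call. They do not tell look-alikes from the thing itself.
- optics.masks_of(target, camera): "pixels" (400x640 bool, what is visible of it) and "extent" ([centre column, centre row, width, height] in pixels, round what is visible of it).
The state is a dict: "t": time; "qpos": joint angles; "qvel": joint speeds; "joint_torque": joint torques, N m; "ee_pos": TCP position; "orientation": TCP orientation; "ft_force": force on the tool from outside, world axes, zero at the start; "moment": the same for the moment, N m; "width": finger opening in mm; "grasp_force": force on a finger pad.
Only numpy, scipy, OpenCV 4.12 (cv2) and the standard library are available. Lean on these libraries where they do the work, as an engineer would, in place of code of your own. Each camera call takes 0.05 s, during which the arm holds its last target. There are 200 camera calls.

TASK

One of the three closed steel canisters holds a metal casting and is clearly heavier than the other two; feel by lifting which one it is, and stand it upright on the wooden board with its lid still on and let go of it. Then, with the canister standing there, lift its lid off and lay the lid down on the board beside it, flat with the knob up. Leave the two light canisters closed and upright on the bench, tip no canister over, and do not push or knock over the wax trees.

Things in the scene. Friction and masses are not known exactly. Their poses are not given: they have to be found in the camera images.
- board: flat light-wood work board lying on the bench, 150 (x) x 240 (y) x 12 mm thick, fixed; origin at the centre of its underside, z up, top face 12 mm above the origin
- canister_a: one of three identical plain steel canisters, round, 62 mm across, 70 mm tall, walls 3 mm, floor 5 mm, open at the top under its lid; exactly one of the three (it may be any) holds a solid metal casting and weighs about 0.7 kg with its lid, the other two hold a light wax pattern and weigh about 0.27 kg with lid; origin at the centre of its underside, z up
- lid_a: loose lid of canister_a: a steel disc 61 mm across and 4 mm thick, under it a plug 52 mm across and 10 mm deep that sits in the canister's mouth with 2 mm play all round, on top a black knob 22 mm across and 22 mm tall; mass 60 g, not fastened; origin at the centre of the plug's underside, z up: disc top 14 mm, knob top 36 mm above it. Closed, the origin is 60 mm above the canister's origin
- canister_b: one of three identical plain steel canisters, round, 62 mm across, 70 mm tall, walls 3 mm, floor 5 mm, open at the top under its lid; exactly one of the three (it may be any) holds a solid metal casting and weighs about 0.7 kg with its lid, the other two hold a light wax pattern and weigh about 0.27 kg with lid; origin at the centre of its underside, z up
- lid_b: loose lid of canister_b: a steel disc 61 mm across and 4 mm thick, under it a plug 52 mm across and 10 mm deep that sits in the canister's mouth with 2 mm play all round, on top a black knob 22 mm across and 22 mm tall; mass 60 g, not fastened; origin at the centre of the plug's underside, z up: disc top 14 mm, knob top 36 mm above it. Closed, the origin is 60 mm above the canister's origin
- canister_c: one of three identical plain steel canisters, round, 62 mm across, 70 mm tall, walls 3 mm, floor 5 mm, open at the top under its lid; exactly one of the three (it may be any) holds a solid metal casting and weighs about 0.7 kg with its lid, the other two hold a light wax pattern and weigh about 0.27 kg with lid; origin at the centre of its underside, z up
- lid_c: loose lid of canister_c: a steel disc 61 mm across and 4 mm thick, under it a plug 52 mm across and 10 mm deep that sits in the canister's mouth with 2 mm play all round, on top a black knob 22 mm across and 22 mm tall; mass 60 g, not fastened; origin at the centre of the plug's underside, z up: disc top 14 mm, knob top 36 mm above it. Closed, the origin is 60 mm above the canister's origin
- tree_a: fragile wax tree standing loose beyond the board: a black rubber foot 80 mm across and 22 mm tall with a branched wax stem about 60 mm across, 165 mm tall in all; origin at the centre of its underside, z up
- tree_b: fragile wax tree standing loose beyond the board: a black rubber foot 80 mm across and 22 mm tall with a branched wax stem about 60 mm across, 165 mm tall in all; origin at the centre of its underside, z up
Not all that is in view belongs to the job. What is shaped like the canister_b but blue or yellow is not meant.

How it is judged (in metres and radians):
On the way, in this order (a step that is already met when the one before it is completed fails the run):
1. the heavy canister stands upright on the board, lid still on, let go (((contact force between canister_a and board above 4.2 N and angle between canister_a's own z axis and vertical below 0.1 rad and z of lid_a in the frame of canister_a below 0.065 m and horizontal distance between lid_a and canister_a below 0.008 m and contact force between the fingers and canister_a below 0.1 N) or (contact force between canister_b and board above 4.2 N and angle between canister_b's own z axis and vertical below 0.1 rad and z of lid_b in the frame of canister_b below 0.065 m and horizontal distance between lid_b and canister_b below 0.008 m and contact force between the fingers and canister_b below 0.1 N) or (contact force between canister_c and board above 4.2 N and angle between canister_c's own z axis and vertical below 0.1 rad and z of lid_c in the frame of canister_c below 0.065 m and horizontal distance between lid_c and canister_c below 0.008 m and contact force between the fingers and canister_c below 0.1 N))), for 0.2 s.
2. its lid is lifted clear off while it stands on the board (((contact force between canister_a and board above 4.2 N and angle between canister_a's own z axis and vertical below 0.1 rad and z of lid_a in the frame of canister_a above 0.075 m) or (contact force between canister_b and board above 4.2 N and angle between canister_b's own z axis and vertical below 0.1 rad and z of lid_b in the frame of canister_b above 0.075 m) or (contact force between canister_c and board above 4.2 N and angle between canister_c's own z axis and vertical below 0.1 rad and z of lid_c in the frame of canister_c above 0.075 m))), for 0.05 s.
At the end, for the whole second after the job is handed in: Heavy canister (over 4.2 N on the board) upright within 0.1 rad on the board, open; its lid flat on the board beside it, knob up, within 0.12 rad; light canisters upright within 0.1 rad on the bench, lids seated within 5 mm in height, 8 mm sideways; all at rest (((contact force between canister_a and board above 4.2 N and angle between each of canister_a, canister_b, canister_c's own z axis and vertical below 0.1 rad and height (world z) of canister_a between 0.009 and 0.016 m and linear speed of each of canister_a, lid_a, canister_b, canister_c below 0.02 m/s and contact force between lid_a and board above 0.2 N and angle between lid_a's own z axis and vertical below 0.12 rad and height (world z) of lid_a between 0.008 and 0.017 m and z of lid_a in the frame of board above 0.008 m and z of lid_b in the frame of canister_b below 0.065 m and horizontal distance between lid_b and canister_b below 0.008 m and height (world z) of each of canister_b, canister_c below 0.005 m and z of lid_c in the frame of canister_c below 0.065 m and horizontal distance between lid_c and canister_c below 0.008 m) or (contact force between canister_b and board above 4.2 N and angle between each of canister_b, canister_a, canister_c's own z axis and vertical below 0.1 rad and height (world z) of canister_b between 0.009 and 0.016 m and linear speed of each of canister_b, lid_b, canister_a, canister_c below 0.02 m/s and contact force between lid_b and board above 0.2 N and angle between lid_b's own z axis and vertical below 0.12 rad and height (world z) of lid_b between 0.008 and 0.017 m and z of lid_b in the frame of board above 0.008 m and z of lid_a in the frame of canister_a below 0.065 m and horizontal distance between lid_a and canister_a below 0.008 m and height (world z) of each of canister_a, canister_c below 0.005 m and z of lid_c in the frame of canister_c below 0.065 m and horizontal distance between lid_c and canister_c below 0.008 m) or (contact force between canister_c and board above 4.2 N and angle between each of canister_c, canister_a, canister_b's own z axis and vertical below 0.1 rad and height (world z) of canister_c between 0.009 and 0.016 m and linear speed of each of canister_c, lid_c, canister_a, canister_b below 0.02 m/s and contact force between lid_c and board above 0.2 N and angle between lid_c's own z axis and vertical below 0.12 rad and height (world z) of lid_c between 0.008 and 0.017 m and z of lid_c in the frame of board above 0.008 m and z of lid_a in the frame of canister_a below 0.065 m and horizontal distance between lid_a and canister_a below 0.008 m and height (world z) of each of canister_a, canister_b below 0.005 m and z of lid_b in the frame of canister_b below 0.065 m and horizontal distance between lid_b and canister_b below 0.008 m))); the robot touches nothing.
It fails at once if the lid of canister_a comes off while that canister is not the heavy one standing on the board (z of lid_a in the frame of canister_a above 0.072 m and contact force between canister_a and board below 4.2 N).
It fails at once if the lid of canister_b comes off while that canister is not the heavy one standing on the board (z of lid_b in the frame of canister_b above 0.072 m and contact force between canister_b and board below 4.2 N).
It fails at once if the lid of canister_c comes off while that canister is not the heavy one standing on the board (z of lid_c in the frame of canister_c above 0.072 m and contact force between canister_c and board below 4.2 N).
It fails at once if a canister is tipped over (more than 0.5 rad) (angle between any of canister_a, canister_b, canister_c's own z axis and vertical above 0.5 rad).
It fails at once if a wax tree is tipped (more than 0.35 rad) or pushed more than 40 mm (angle between any of tree_a, tree_b's own z axis and vertical above 0.35 rad or distance of any of tree_a, tree_b from where it was at the start of the episode above 0.04 m).
It also fails if it takes over 69 s, if anything falls off the work surface, if the arm or the gripper's body presses on something with over 40 N, if the wrist force passes 120 N, or if a joint passes its speed limit or range.

## Working session

There is one attempt and no reset: what is moved stays moved. The work goes in short steps, Python scripts to look and compute and a shell command to move; the robot and the scene stay as the last step left them, time stands still between calls to the robot, and variables do not carry over. Pictures are saved under pics/ and viewed, at most 10 in all, crops included, and the job is handed in when it is done.

```bash
mkdir -p pics; ls
python3 - <<'E'
from workcell import ctrl, optics
import cv2, numpy as np
o=ctrl.get_obs(); print(o)
for n in ("scene","top","wrist"):
    im=optics.get_image(n); cv2.imwrite(f"pics/{n}0.png",im[:,:,::-1])
    m=optics.camera_model(n); print(n,{k:(np.round(v,3).tolist() if not isinstance(v,str) else v) for k,v in m.items()})
    for t in ("canister_a","lid_a","board","tree_a"):
        for d in optics.masks_of(t,n): print(n,t,round(d["conf"],2),np.round(d["extent"],1).tolist(),int(d["pixels"].sum()))
E
```

```text
pics
{'t': 0.0, 'qpos': array([ 1.17602033e+00,  4.23835577e-01,  1.63064558e+00, -2.46768711e-05,
        1.08858395e+00, -1.90110038e-02]), 'qvel': array([-0.00061213,  0.00034485,  0.0022572 , -0.00126937, -0.00035931,
       -0.00112313]), 'joint_torque': array([ 4.94503201e-04, -5.44606805e+01, -2.73666716e+01,  6.42888411e-02,
        2.26614217e-02, -1.03220518e-04]), 'ee_pos': array([229.15102521, 580.90941122, 221.92242492]), 'orientation': array([-5.86713433e-01, -3.08603314e+00,  2.27044842e-03]), 'ft_force': array([-0.44551159, -0.86168927,  1.18788043]), 'moment': array([ 0.02774894, -0.0372048 , -0.01345755]), 'grasp_force': 0.0, 'width': 88.20747132892777}
scene {'fov_y': 52.093, 'cx': 322.056, 'cy': 203.129, 'view': [[-0.489, 0.872, -0.01, 254.377], [-0.645, -0.354, 0.677, 337.282], [0.587, 0.338, 0.736, -1239.474], [0.0, 0.0, 0.0, 1.0]]}
scene canister_a 0.95 [206.8, 159.7, 31.7, 28.6] 587
scene canister_a 0.88 [319.1, 170.1, 31.2, 41.0] 941
scene canister_a 0.77 [238.7, 190.4, 30.7, 36.1] 1069
scene canister_a 0.65 [273.9, 169.0, 31.1, 31.4] 627
scene canister_a 0.6
[... 770 characters left out ...]
ter_a 0.59 [392.4, 209.9, 27.3, 26.6] 636
top canister_a 0.54 [320.4, 222.3, 21.0, 8.8] 104
top canister_a 0.45 [434.9, 237.4, 17.8, 22.9] 168
top canister_a 0.43 [376.1, 254.6, 14.9, 18.4] 64
top lid_a 0.87 [383.9, 248.2, 19.4, 17.9] 437
top lid_a 0.86 [448.6, 235.4, 24.3, 27.4] 446
top board 0.77 [222.8, 232.2, 95.6, 60.5] 5290
top tree_a 0.92 [245.4, 158.7, 32.0, 39.4] 927
top tree_a 0.82 [202.4, 163.2, 40.0, 35.1] 1056
top tree_a 0.54 [376.8, 253.3, 15.7, 17.2] 84
wrist {'fov_y': 71.901, 'cx': 317.763, 'cy': 197.812, 'hand_eye': [[-0.0, 0.963, 0.271, 75.078], [1.0, 0.0, -0.0, -1.069], [-0.0, 0.271, -0.963, -163.143], [0.0, 0.0, 0.0, 1.0]]}
wrist board 0.57 [232.7, 344.8, 67.8, 40.2] 1803
```

View pics/scene0.png

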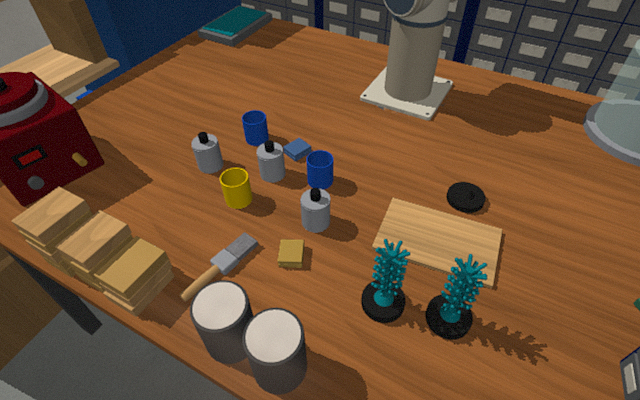

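View pics/top0.png

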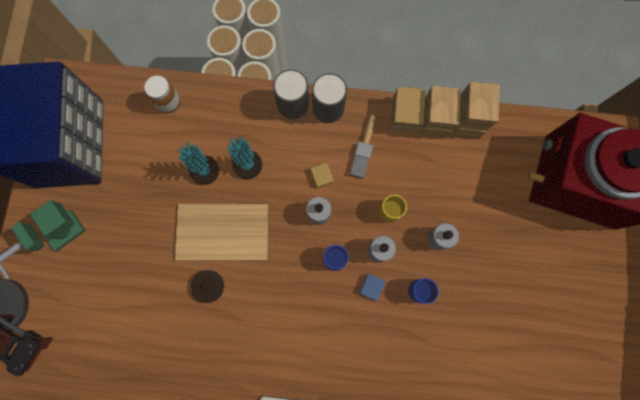

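Top shows three lidded steel canisters at about (319,209), (383,248) and (444,236). The board is at (222,232), the trees are at (245,163) and (202,170), and the blue and yellow ones are open decoys. In the scene view the same canisters are at (316,210), (270,160) and (207,152).

```bash
cat > h.py <<'E'
import numpy as np, cv2
from workcell import ctrl, optics
from scipy.spatial.transform import Rotation as R
def cam(n,o=None):
    m=optics.camera_model(n); f=200/np.tan(np.radians(m["fov_y"]/2))
    if "view" in m: V=np.array(m["view"])
    else:
        T=np.eye(4); T[:3,:3]=R.from_rotvec(o["orientation"]).as_matrix(); T[:3,3]=o["ee_pos"]
        V=np.linalg.inv(T@np.array(m["hand_eye"]))
    return f,m["cx"],m["cy"],V
def proj(c,P):
    f,cx,cy,V=c; p=V[:3,:3]@np.array(P)+V[:3,3]
    return np.array([cx+f*p[0]/-p[2], cy-f*p[1]/-p[2]])
def ray(c,uv):
    f,cx,cy,V=c; d=np.array([(uv[0]-cx)/f,-(uv[1]-cy)/f,-1.]); Ri=V[:3,:3].T
    return -Ri@V[:3,3], Ri@d
def onz(c,uv,z):
    o,d=ray(c,uv); return o+d*(z-o[2])/d[2]
def tri(cs,uvs):
    A=np.zeros((3,3));b=np.zeros(3);rs=[]
    for c,uv in zip(cs,uvs):
        o,d=ray(c,uv); d=d/np.linalg.norm(d); M=np.eye(3)-np.outer(d,d); A+=M;b+=M@o; rs.append((M,o))
    X=np.linalg.solve(A,b); return X,[float(np.linalg.norm(M@(X-o))) for M,o in rs]
def dark(im,uv,r,th=60):
    u,v=map(int,uv); s=im[v-r:v+r+1,u-r:u+r+1].max(2)<th
    n,l,st,ce=cv2.connectedComponentsWithStats(s.astype(np.uint8))
    k=1+np.argmax(st[1:,4]); return ce[k]+[u-r,v-r],int(st[k,4])
E
python3 - <<'E'
from h import *
t=cv2.imread("pics/top0.png");s=cv2.imread("pics/scene0.png")
ct,cs=cam("top"),cam("scene")
for a,b in (((319,208),(316,194)),((384,247),(270,147)),((447,235),(203,138))):
    ka,na=dark(t,a,8);kb,nb=dark(s,b,8)
    print(ka,na,kb,nb,[np.round(x,1) for x in tri([ct,cs],[ka,kb])], onz(ct,ka,90).round(),onz(cs,kb,87).round())
for uv in ((177,205),(268,205),(268,260),(176,260)): print(onz(ct,uv,12).round())
for uv in ((391,201),(502,234),(494,284),(374,246)): print(onz(cs,uv,12).round())
for uv,uv2 in (((248,165),(384,302)),((203,170),(449,317))): print("tree",onz(ct,uv,12).round(),onz(cs,uv2,12).round())
for uv in ((335,258),(424,292),(394,208)): print("decoy",onz(ct,uv,60).round())
for uv in ((321,176),(372,288),(362,160),(207,287)): print("misc",onz(ct,uv,15).round())
E
```

```text
[318.06818182 207.5       ] 44 [315.15384615 194.42735043] 117 [array([575.4,  15.9,  84.2]), array([0.2, 0.2])] [574.  16.  90.] [578.  17.  87.]
[383.42857143 247.46938776] 49 [268.93939394 145.83838384] 99 [array([ 493.2, -153.9,   85. ]), array([0.1, 0.1])] [ 493. -153.   90.] [ 495. -152.   87.]
[447.         234.58181818] 55 [202.91578947 137.44210526] 95 [array([ 541.8, -307.8,   84.8]), array([0.3, 0.3])] [ 541. -306.   90.] [ 544. -306.   87.]
[556. 391.  12.]
[582. 150.  12.]
[437. 131.  12.]
[412. 369.  12.]
[452. 139.  12.]
[428. 378.  12.]
[557. 392.  12.]
[585. 158.  12.]
tree [686. 218.  12.] [692. 226.  12.]
tree [659. 337.  12.] [663. 339.  12.]
decoy [457. -39.  60.]
decoy [ 398. -265.   60.]
decoy [ 599. -177.   60.]
misc [675.  18.  15.]
misc [ 395. -143.   15.]
misc [732. -88.  15.]
misc [352. 278.  15.]
```

```bash
python3 -m jog '[[0,0,0,0,0,-0.9,1],[0,0,0,0,0,-0.9,1],[0,0,0,0,0,-0.9,1],[0,0,0,0,0,-0.9,1],[-0.58,-0.94,0,0,0,0,1],[-0.58,-0.94,0,0,0,0,1],[-0.58,-0.94,0,0,0,0,1],[-0.58,-0.94,0,0,0,0,1],[-0.58,-0.94,0,0,0,0,1],[-0.58,-0.94,0,0,0,0,1],[-0.58,-0.94,0,0,0,0,1],[-0.58,-0.94,0,0,0,0,1],[-0.58,-0.94,0,0,0,0,1],[-0.58,-0.94,0,0,0,0,1],[-0.58,-0.94,0,0,0,0,1],[-0.58,-0.94,0,0,0,0,1],[-0.58,-0.94,0,0,0,0,1],[-0.58,-0.94,0,0,0,0,1],[-0.58,-0.94,0,0,0,0,1],[0,0,0,0,0,0,1]]'
cat > look.py <<'E'
import sys
from h import *
o=ctrl.get_obs(); im=optics.get_image("wrist")[:,:,::-1].copy(); cv2.imwrite(f"pics/{sys.argv[1]}.png",im)
c=cam("wrist",o); z0=float(sys.argv[2]) if len(sys.argv)>2 else 0
M=R.from_rotvec(o["orientation"]).as_matrix(); print("pos",o["ee_pos"].round(1),"yaw x",np.degrees(np.arctan2(M[1,0],M[0,0])).round(2),"tilt",np.degrees(np.arccos(-M[2,2])).round(2),"F",o["ft_force"].round(2))
for t in ("lid_a","canister_a"):
    for d in optics.masks_of(t,"wrist"):
        u,v,w,h=d["extent"]; p=onz(c,(u,v),z0+ (74 if t=="lid_a" else 35))
        print(t,round(d["conf"],2),np.round(d["extent"],1).tolist(),int(d["pixels"].sum()),p.round(1))
        if t=="lid_a" and d["conf"]>.5:
            try:
                k,n=dark(im,(u,v),30,50); print("  knob",k.round(1),n,onz(c,k,z0+88).round(1))
            except Exception as e: print(e)
E
python3 look.py w1
```

```text
t: 2.75
ee_pos: [580.6, 13.8, 222.9]
orientation: [0.005, 3.139, -0.001]
ft_force: [-0.3, 0.4, -0.4]
width: 87.9
grasp_force: 0.0
pos [580.6  13.8 222.9] yaw x 179.83 tilt 0.14 F [-0.27  0.42 -0.41]
lid_a 0.94 [30.2, 151.9, 60.4, 55.8] 2449 [ 538.7 -309.6   74. ]
  knob [ 26.5 155.8] 347 [ 541.3 -300.2   88. ]
lid_a 0.71 [321.2, 184.2, 58.5, 52.3] 2099 [576.9  17.2  74. ]
  knob [319.4 185.9] 259 [575.6  15.   88. ]
lid_a 0.64 [162.3, 109.6, 59.0, 57.6] 2661 [ 494.  -154.1   74. ]
  knob [161.5 109.3] 216 [ 494.1 -147.3   88. ]
canister_a 0.95 [60.1, 30.1, 114.8, 60.3] 5095 [ 406.8 -277.    35. ]
canister_a 0.87 [268.2, 75.7, 59.2, 66.3] 3119 [455.1 -44.6  35. ]
canister_a 0.84 [194.1, 112.4, 37.3, 54.0] 1179 [ 496.  -136.9   35. ]
canister_a 0.8 [170.1, 199.4, 75.2, 57.1] 3191 [ 606.  -182.6   35. ]
canister_a 0.62 [317.3, 159.1, 34.4, 16.8] 228 [553.2  12.7  35. ]
canister_a 0.57 [73.2, 152.8, 73.5, 54.6] 2352 [ 544.3 -295.9   35. ]
canister_a 0.45 [161.5, 108.8, 56.8, 55.1] 2621 [ 491.7 -175.9   35. ]
```

View pics/w1.png

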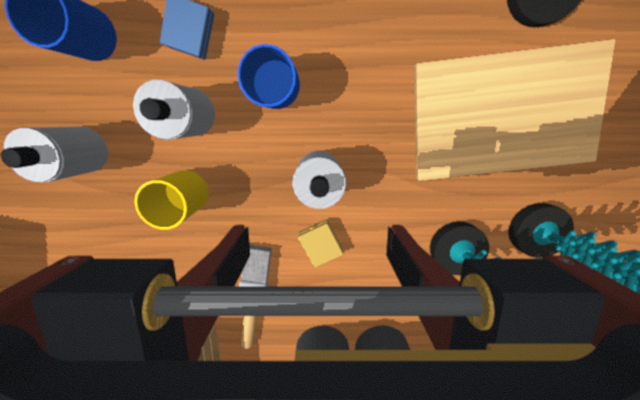

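The wrist view confirms the three lidded canisters: A at (320,184), B at (162,109) and C at (30,152). Positions agree with the fixed cameras to about 2 mm. I'll lower onto A and close.

```bash
python3 -m jog '[[0.11,0.06,0.6,0,0,0,1],[0,0,0.8,0,0,0,1],[0,0,0.8,0,0,0,1],[0,0,0.7,0,0,0,1],[0,0,0.6,0,0,0,1],[0,0,0.5,0,0,0,1],[0,0,0.4,0,0,0,1],[0,0,0.3,0,0,0,1],[0,0,0.1,0,0,0,1],[0,0,0,0,0,0,1]]'
python3 -m jog '[[0,0,0,0,0,0,0.6],[0,0,0,0,0,0,0.6],[0,0,0,0,0,0,0.6],[0,0,0,0,0,0,0.6],[0,0,0,0,0,0,0.6],[0,0,0,0,0,0,0.6],[0,0,0,0,0,0,0.6]]'
```

```text
t: 3.9
ee_pos: [573.5, 20.5, 30.5]
orientation: [0.003, -3.141, 0.0]
ft_force: [0.0, 0.6, -0.1]
width: 87.9
grasp_force: 0.0
t: 4.6
ee_pos: [574.3, 19.8, 31.5]
orientation: [-0.002, 3.14, -0.001]
ft_force: [-0.2, -3.8, 6.2]
width: 62.4
grasp_force: 30.0
```

```bash
python3 -m jog '[[0,0,-0.15,0,0,0,0.6],[0,0,-0.25,0,0,0,0.6],[0,0,-0.2,0,0,0,0.6],[0,0,0,0,0,0,0.6],[0,0,0,0,0,0,0.6],[0,0,0,0,0,0,0.6]]'; python3 -m jog '[[0,0,0,0,0,0,0.6],[0,0,0,0,0,0,0.6]]'
```

```text
t: 5.2
ee_pos: [573.4, 20.2, 54.5]
orientation: [0.002, -3.141, -0.0]
ft_force: [0.4, -0.4, -2.4]
width: 62.5
grasp_force: 30.0
t: 5.4
ee_pos: [573.4, 20.2, 54.3]
orientation: [0.002, -3.141, -0.0]
ft_force: [0.4, 0.4, -2.0]
width: 62.8
grasp_force: 30.0
```

A reads about 2.2 N, so it is light. I'll set it back down.

```bash
python3 -m jog '[[0,0,0.2,0,0,0,0.6],[0,0,0.2,0,0,0,0.6],[0,0,0.1,0,0,0,0.6],[0,0,0.05,0,0,0,0.6],[0,0,0.04,0,0,0,0.6],[0,0,0,0,0,0,0.6],[0,0,0,0,0,0,0.6]]'
python3 -m jog '[[0,0,0,0,0,0,0.8],[0,0,0,0,0,0,1],[0,0,0,0,0,0,1],[0,0,0,0,0,0,1],[0,0,0,0,0,0,1],[0,0,0,0,0,0,1]]'
python3 -m jog '[[0,0,-0.3,0,0,0,1],[0,0,-0.5,0,0,0,1],[0,0,-0.7,0,0,0,1],[0,0,-0.8,0,0,0,1],[0,0,-0.8,0,0,0,1],[0.25,-0.53,-0.5,0,0,0,1],[0.25,-0.53,0,0,0,0,1],[0.25,-0.53,0,0,0,0,1],[0.25,-0.53,0,0,0,0,1],[0.25,-0.53,0,0,0,0,1],[0.25,-0.53,0,0,0,0,1],[0.25,-0.53,0,0,0,0,1],[0.25,-0.53,0,0,0,0,1],[0,0,0,0,0,0,1],[0,0,0,0,0,0,1]]'
python3 look.py w2
```

```text
t: 6.1
ee_pos: [573.1, 20.2, 31.5]
orientation: [0.002, -3.14, 0.0]
ft_force: [-4.0, 0.3, 4.7]
width: 62.4
grasp_force: 30.0
t: 6.7
ee_pos: [573.7, 20.2, 31.0]
orientation: [-0.002, 3.142, -0.0]
ft_force: [-0.8, 0.0, -0.0]
width: 87.8
grasp_force: 0.0
t: 8.2
ee_pos: [494.0, -149.6, 175.8]
orientation: [0.0, 3.141, -0.0]
ft_force: [0.4, 0.4, 0.1]
width: 87.4
grasp_force: 0.0
pos [ 494.  -149.6  175.8] yaw x 179.99 tilt 0.05 F [0.43 0.37 0.12]
lid_a 0.87 [475.9, 262.4, 56.6, 37.1] 802 [565.1  18.9  74. ]
  knob [487.8 272.6] 983 [568.9  23.9  88. ]
lid_a 0.76 [313.1, 197.7, 64.6, 56.6] 2871 [ 493.1 -154.8   74. ]
  knob [313.5 202.4] 363 [ 493.8 -154.2   88. ]
lid_a 0.73 [166.6, 241.0, 60.2, 52.8] 2262 [ 540.  -307.9   74. ]
  knob [157.6 257.5] 824 [ 551.6 -311.3   88. ]
canister_a 0.92 [296.8, 262.8, 51.5, 44.9] 2000 [ 587.  -175.9   35. ]
canister_a 0.91 [422.6, 162.6, 78.7, 63.4] 3973 [463.9 -34.3  35. ]
canister_a 0.75 [200.4, 99.8, 85.9, 67.6] 4708 [ 398.2 -272.2   35. ]
canister_a 0.67 [191.9, 225.8, 58.5, 63.6] 1617 [ 538.4 -298.5   35. ]
canister_a 0.55 [452.5, 245.4, 59.7, 47.7] 1584 [563.9  12.   35. ]
```

```bash
python3 -m jog '[[0,-0.11,0.5,0,0,0,1],[0,0,0.8,0,0,0,1],[0,0,0.7,0,0,0,1],[0,0,0.6,0,0,0,1],[0,0,0.5,0,0,0,1],[0,0,0.3,0,0,0,1],[0,0,0.2,0,0,0,1],[0,0,0,0,0,0,1]]'
python3 -m jog '[[0,0,0,0,0,0,0.6],[0,0,0,0,0,0,0.6],[0,0,0,0,0,0,0.6],[0,0,0,0,0,0,0.6],[0,0,0,0,0,0,0.6],[0,0,0,0,0,0,0.6],[0,0,0,0,0,0,0.6]]'
python3 -m jog '[[0,0,-0.15,0,0,0,0.6],[0,0,-0.25,0,0,0,0.6],[0,0,-0.2,0,0,0,0.6],[0,0,0,0,0,0,0.6],[0,0,0,0,0,0,0.6],[0,0,0,0,0,0,0.6]]'; python3 -m jog '[[0,0,0,0,0,0,0.6],[0,0,0,0,0,0,0.6]]'
```

```text
t: 9.15
ee_pos: [493.7, -153.4, 30.5]
orientation: [0.003, -3.14, -0.001]
ft_force: [0.2, 0.1, 0.2]
width: 87.8
grasp_force: 0.0
t: 9.85
ee_pos: [494.3, -154.2, 31.8]
orientation: [-0.002, 3.141, -0.001]
ft_force: [-1.2, -0.1, 6.2]
width: 62.3
grasp_force: 30.0
t: 10.45
ee_pos: [493.6, -153.8, 54.9]
orientation: [0.002, -3.141, -0.0]
ft_force: [0.1, 0.0, -6.4]
width: 62.4
grasp_force: 30.0
t: 10.65
ee_pos: [493.6, -153.8, 54.8]
orientation: [0.002, -3.141, -0.0]
ft_force: [0.3, -0.2, -5.3]
width: 62.8
grasp_force: 30.0
```

B reads about 6 N, so it is the heavy one. I'll carry it to the board at about (507,197).

```bash
python3 -m jog '[[0,0,-0.3,0,0,0,0.6],[0,0,-0.5,0,0,0,0.6],[0,0,-0.6,0,0,0,0.6],[0,0,-0.5,0,0,0,0.6],[0,0,-0.4,0,0,0,0.6],[0,0,-0.2,0,0,0,0.6],[0,0,0,0,0,0,0.6],[0,0,0,0,0,0,0.6]]'
python3 -m jog '[[-0.02,0.2,0,0,0,0,0.6],[-0.02,0.4,0,0,0,0,0.6],[-0.02,0.6,0,0,0,0,0.6],[-0.02,0.6,0,0,0,0,0.6],[-0.02,0.6,0,0,0,0,0.6],[-0.02,0.6,0,0,0,0,0.6],[-0.02,0.6,0,0,0,0,0.6],[-0.02,0.6,0,0,0,0,0.6],[-0.02,0.6,0,0,0,0,0.6],[-0.02,0.6,0,0,0,0,0.6],[-0.02,0.6,0,0,0,0,0.6],[-0.02,0.6,0,0,0,0,0.6],[-0.02,0.6,0,0,0,0,0.6],[-0.02,0.6,0,0,0,0,0.6],[-0.02,0.5,0,0,0,0,0.6],[-0.02,0.3,0,0,0,0,0.6],[-0.02,0.17,0,0,0,0,0.6],[0,0,0,0,0,0,0.6],[0,0,0,0,0,0,0.6]]'
python3 look.py w3
```

```text
t: 11.45
ee_pos: [493.4, -153.8, 154.8]
orientation: [0.002, -3.141, -0.0]
ft_force: [0.2, -0.2, -6.7]
width: 62.4
grasp_force: 30.0
t: 13.35
ee_pos: [506.7, 196.4, 154.8]
orientation: [0.002, -3.141, 0.001]
ft_force: [0.9, 0.1, -7.4]
width: 62.5
grasp_force: 30.0
pos [506.7 196.4 154.8] yaw x -179.94 tilt 0.05 F [ 0.88  0.13 -7.36]
lid_a 0.77 [317.5, 273.9, 123.7, 106.4] 7290 [578.6 195.6  74. ]
  knob [317.4 276. ] 916 [572.5 195.5  88. ]
lid_a 0.67 [139.8, 256.2, 57.5, 30.5] 822 [559.3  22.   74. ]
  knob [142.4 274.1] 1442 [570.5  31.1  88. ]
canister_a 0.87 [317.8, 216.4, 104.8, 59.8] 2714 [531.8 195.8  35. ]
canister_a 0.84 [75.0, 152.2, 119.7, 71.4] 6824 [462.8 -51.5  35. ]
canister_a 0.74 [23.9, 265.4, 47.8, 52.7] 1773 [ 591.5 -140.5   35. ]
```

View pics/w3.png

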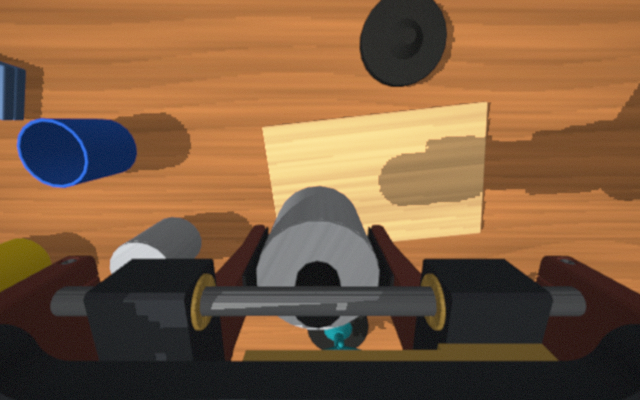

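The wrist view shows the heavy canister held with its lid seated at (317,260), above the near part of the board (262–488, 101–235). Lowering.

```bash
python3 -m jog '[[0,0,0.3,0,0,0,0.6],[0,0,0.5,0,0,0,0.6],[0,0,0.6,0,0,0,0.6],[0,0,0.5,0,0,0,0.6],[0,0,0.4,0,0,0,0.6],[0,0,0.2,0,0,0,0.6],[0,0,0.1,0,0,0,0.6],[0,0,0.05,0,0,0,0.6],[0,0,0.05,0,0,0,0.6],[0,0,0.05,0,0,0,0.6],[0,0,0.03,0,0,0,0.6],[0,0,0,0,0,0,0.6],[0,0,0,0,0,0,0.6]]'
```

```text
t: 14.8
ee_pos: [507.1, 197.0, 44.1]
orientation: [-0.002, 3.141, 0.0]
ft_force: [0.7, 0.1, -6.2]
width: 62.7
grasp_force: 30.0
```

```bash
python3 -m jog '[[0,0,0.02,0,0,0,0.6],[0,0,0.02,0,0,0,0.6],[0,0,0,0,0,0,0.6],[0,0,0,0,0,0,0.6]]'
```

```text
t: 15.2
ee_pos: [507.2, 197.0, 43.7]
orientation: [-0.002, 3.141, 0.0]
ft_force: [-4.1, -1.0, 10.4]
width: 62.4
grasp_force: 30.0
```

Contact with the board. Release, let it stand, then rise.

```bash
python3 -m jog '[[0,0,-0.02,0,0,0,0.7],[0,0,0,0,0,0,1],[0,0,0,0,0,0,1],[0,0,0,0,0,0,1],[0,0,0,0,0,0,1],[0,0,0,0,0,0,1],[0,0,0,0,0,0,1],[0,0,0,0,0,0,1]]'
python3 -m jog '[[0,0,-0.3,0,0,0,1],[0,0,-0.5,0,0,0,1],[0,0,-0.7,0,0,0,1],[0,0,-0.9,0,0,0,1],[0,0,-0.9,0,0,0,1],[0,0,-0.7,0,0,0,1],[0,0,-0.5,0,0,0,1],[0,0,0,0,0,0,1],[0,0,0,0,0,0,1]]'
python3 look.py w4 12
```

```text
t: 16.0
ee_pos: [507.0, 196.9, 43.0]
orientation: [0.002, -3.142, 0.0]
ft_force: [-0.2, -0.1, -0.5]
width: 87.6
grasp_force: 0.0
t: 16.9
ee_pos: [506.9, 196.9, 223.4]
orientation: [-0.002, 3.141, 0.0]
ft_force: [0.1, 0.7, -1.1]
width: 87.8
grasp_force: 0.0
pos [506.9 196.9 223.4] yaw x -179.93 tilt 0.05 F [ 0.11  0.74 -1.09]
lid_a 0.85 [177.9, 241.7, 54.0, 47.4] 1763 [570.3  30.7  86. ]
  knob [170.4 244.8] 323 [567.7  29.4 100. ]
lid_a 0.76 [319.9, 188.9, 58.7, 50.4] 2207 [505.8 198.8  86. ]
  knob [318.  192.6] 293 [506.4 196.6 100. ]
canister_a 0.93 [47.0, 248.4, 94.0, 60.5] 3368 [ 598.3 -168.4   47. ]
canister_a 0.69 [120.4, 144.2, 87.3, 55.7] 3816 [459.8 -42.8  47. ]
canister_a 0.61 [191.6, 226.2, 49.1, 51.1] 1144 [566.1  30.3  47. ]
canister_a 0.52 [316.4, 164.4, 42.1, 15.7] 284 [484.2 194.7  47. ]
canister_a 0.51 [333.1, 308.2, 51.1, 84.6] 1955 [692.6 218.7  47. ]
canister_a 0.33 [363.5, 168.6, 180.6, 127.4] 16325 [489.4 253.2  47. ]
```

View pics/w4.png

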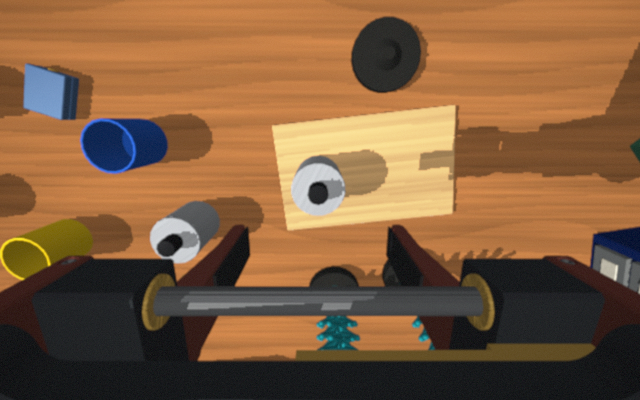

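The heavy canister stands lid-on at (319,189) on the board. The free board area lies to the right, with corners (273,127), (455,105), (453,214) and (288,230). Now the knob.

```bash
python3 -m jog '[[0,0,0.5,0,0,0,1],[0,0,0.8,0,0,0,0.7],[0,0,0.7,0,0,0,0.6],[0,0,0.5,0,0,0,0.5],[0,0,0.4,0,0,0,0.5],[0,0,0.25,0,0,0,0.5],[0,0,0.15,0,0,0,0.5],[0,0,0,0,0,0,0.5],[0,0,0,0,0,0,0.5]]'
python3 - <<'E'
from h import *
o=ctrl.get_obs(); o["ee_pos"]=np.array([506.9,196.9,223.4]); c=cam("wrist",o)
print(np.array([onz(c,p,12) for p in ((273,127),(455,105),(453,214),(288,230))]).round())
E
```

```text
t: 17.95
ee_pos: [507.3, 197.0, 91.4]
orientation: [-0.002, 3.141, 0.0]
ft_force: [-0.6, 0.4, 0.1]
width: 43.7
grasp_force: 0.0
[[440. 138.  12.]
 [413. 373.  12.]
 [561. 391.  12.]
 [586. 153.  12.]]
```

```bash
python3 -m jog '[[0,0,0.06,0,0,0,0.5],[0,0,0,0,0,0,0.3],[0,0,0,0,0,0,0.15],[0,0,0,0,0,0,0.15],[0,0,0,0,0,0,0.15],[0,0,0,0,0,0,0.15],[0,0,0,0,0,0,0.15]]'
```

```text
t: 18.65
ee_pos: [507.2, 197.0, 88.9]
orientation: [-0.002, 3.141, 0.0]
ft_force: [-0.4, -0.3, 4.4]
width: 21.7
grasp_force: 30.0
```

```bash
python3 -m jog '[[0,0,-0.1,0,0,0,0.15],[0,0,-0.15,0,0,0,0.15],[0,0,-0.25,0,0,0,0.15],[0,0,-0.4,0,0,0,0.15],[0,0,-0.4,0,0,0,0.15],[0,0,-0.2,0,0,0,0.15],[0,0,0,0,0,0,0.15],[0,0,0,0,0,0,0.15]]'
python3 - <<'E'
from h import *
for n in ("scene",):
    im=optics.get_image(n); cv2.imwrite("pics/s5.png",cv2.resize(im[110:350,170:530,::-1],None,fx=2,fy=2))
E
```

```text
t: 19.45
ee_pos: [506.8, 196.8, 148.6]
orientation: [0.002, -3.142, 0.0]
ft_force: [0.0, -0.4, -0.7]
width: 21.5
grasp_force: 30.0
```

View pics/s5.png

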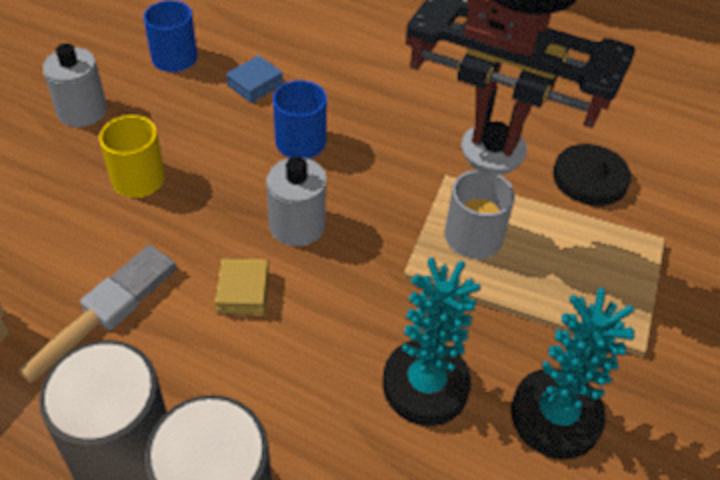

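The lid hangs level in the gripper at crop (493,148). The open canister with its casting stands on the board at crop (480,215), and the trees and light canisters are undisturbed. I'll move the lid to about (494,325) and lower it.

```bash
python3 -m jog '[[0.03,0.2,0,0,0,0,0.15],[0.04,0.4,0,0,0,0,0.15],[0.05,0.6,0,0,0,0,0.15],[0.06,0.6,0,0,0,0,0.15],[0.06,0.6,0,0,0,0,0.15],[0.05,0.5,0,0,0,0,0.15],[0.03,0.3,0,0,0,0,0.15],[0,0,0.3,0,0,0,0.15],[0,0,0.6,0,0,0,0.15],[0,0,0.7,0,0,0,0.15],[0,0,0.6,0,0,0,0.15],[0,0,0.4,0,0,0,0.15],[0,0,0.2,0,0,0,0.15],[0,0,0.08,0,0,0,0.15],[0,0,0,0,0,0,0.15],[0,0,0,0,0,0,0.15]]'
```

```text
t: 21.1
ee_pos: [494.7, 325.2, 34.4]
orientation: [-0.002, 3.14, 0.001]
ft_force: [-0.2, 0.9, -0.5]
width: 21.3
grasp_force: 30.0
```

```bash
python3 -m jog '[[0,0,0.06,0,0,0,0.15],[0,0,0.04,0,0,0,0.15],[0,0,0.03,0,0,0,0.15],[0,0,0,0,0,0,0.15],[0,0,0,0,0,0,0.15]]'
```

```text
t: 21.6
ee_pos: [494.3, 325.1, 28.9]
orientation: [-0.002, 3.141, 0.0]
ft_force: [-1.4, -0.6, 5.1]
width: 21.4
grasp_force: 30.0
```

Contact. Open moderately, rise and check.

```bash
python3 -m jog '[[0,0,0,0,0,0,0.35],[0,0,0,0,0,0,0.5],[0,0,0,0,0,0,0.5],[0,0,0,0,0,0,0.5],[0,0,-0.2,0,0,0,0.5],[0,0,-0.5,0,0,0,0.5],[0,0,-0.7,0,0,0,0.5],[0,0,-0.9,0,0,0,0.5],[0,0,-0.9,0,0,0,0.5],[0,0,-0.9,0,0,0,0.5],[0,0,-0.6,0,0,0,0.5],[0,0,0,0,0,0,0.5],[0,0,0,0,0,0,0.5]]'
python3 - <<'E'
from h import *
a=optics.get_image("scene")[110:350,190:510,::-1]; b=optics.get_image("wrist")[:,:,::-1]
cv2.imwrite("pics/f6.png",np.hstack([cv2.resize(a,(400,300)),cv2.resize(b,(400,300))]))
E
```

```text
t: 22.9
ee_pos: [494.0, 324.8, 216.7]
orientation: [-0.002, 3.141, 0.001]
ft_force: [-0.8, -0.1, 0.1]
width: 43.7
grasp_force: 0.0
```

View pics/f6.png

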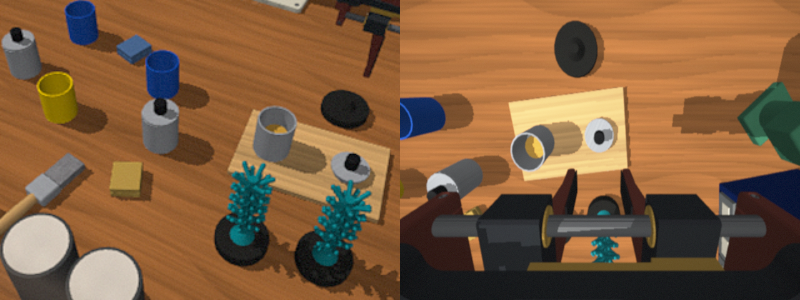

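The lid lies flat with its knob up on the board (left view (352,168), right view (600,136)). It is beside the open upright canister at (275,133), and everything else is in place. Handing in.

```bash
python3 -c "
from workcell import ctrl; print(ctrl.close_job())"
```

```text
the job is handed in; nothing more can be done
None
```

I lifted canisters A and B (my labels by position): A weighed about 2 N and B about 6–7 N, so I took B as the heavy one. It now stands open on the board with its lid flat beside it, knob up; the other two were left closed and upright on the bench, the trees look undisturbed in the last pictures, and I handed the job in at about 23 s (no verdict was shown).

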